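# Hold back a belt tensioner with a stylus

### The job

Take the orange-handled stylus out of the tool stand, lower its tip into the guide track on the belt-drive plate at the white dot, and run it slowly along the track (about 3 cm a second), down between the rails all the way, so that its shank pushes the yellow tensioner arm back past its ratchet click. Push only with the stylus, and finish while still holding it in the track with the arm pressed back so that its red pointer stands over the green band, off the pawl and short of the stop, ready for the belt to be slipped on; let nothing go, and leave the other things on the bench where they are.

Things in the scene. Friction and masses are not known exactly. Their poses are not given: they have to be found in the camera images.
- stylus: stylus: square orange handle 22 x 22 mm, 55 mm long, on a round steel shank 8 mm in diameter, 50 mm long, with rounded tip; 105 mm in all, about 80 g. Origin at the tip of the shank, z up along it (handle from z = 50 to 105 mm), x and y square to the handle's faces. It starts upright in one of the three holes of the tool stand, tip 8 mm above the bench
- tool_stand: fixed red block 50 (x) x 170 (y) x 40 mm high, origin under its centre. Three blind holes 32 mm deep in its top, at y = -60, 0, 60 mm, one tool in each, in any order. Handles begin 16 mm or more above its top and leave gaps of 37 mm or more along y; nothing stands close before or behind them along x
- drive_plate: fixed grey belt-drive plate 290 (x) x 250 (y) mm, 14 mm thick; origin under its centre. On its top a guide track, black floor between two steel rails 10 mm high, 14 mm apart: from the white dot (track_start) straight to track_bend, a 35 degree bend, then along the plate's -y to track_end. Nothing on the plate stands higher than 56 mm above the bench
- track_start (a point): on the track's floor (14 mm above the bench) at the white dot, in the flared entrance; at (-40, 77) mm in the plate's x, y
- track_mid (a point): on the track's floor halfway from track_start to track_bend; at (-20, 49) mm in the plate's x, y
- track_bend (a point): on the track's floor at the bend; at (0, 20) mm in the plate's x, y
- track_end (a point): closed end of the track, on its floor; at (0, -85) mm in the plate's x, y
- pivot (a point): axis of the arm, at (90, -35) mm in the plate's x, y, on the plate's top. With v the value of joint tensioner, the bar's centre line crosses the track's middle at plate y = -35 + 90*tan(0.25 - v) mm, and a shank pushing it in the track has its centre 12/cos(0.25 - v) mm to the +y side of that; first touch about 20 mm past track_bend
- tension_bar: tensioner arm: yellow bar 16 mm wide from the pivot across the track's second leg, underside 13 mm and top 25 mm above the track's floor, with a black idler roller (28 mm across, 145 mm from the pivot, top 42 mm above that floor) and a red pointer on its end. Origin on the pivot; the bar runs along its own -x
- pointer_tip (a point): end of the red pointer, 177 mm from the pivot, 32 mm above the bench; the green band lies below its path on the plate's top
- tensioner (a joint): swing of the arm, rad: 0 at rest, where the bar leans 0.25 rad from the plate's -x towards its +y; grows as the arm is pushed along the second leg (plate's -y). A spring resists: about 3 to 5 N at the track before the click, 6 N in the green band. The one-tooth ratchet clicks at about 0.42; let go after that, the arm falls back on the pawl at about 0.415. Green band 0.48 to 0.65, far stop 0.78
- pawl (a joint): travel of the brass pawl slider beside the arm's ratchet disc, m: 0 fully in; the tooth pushes it out by about 5 mm at 0.32 rad of the arm, and it snaps back in at the click
- awl: bystander: awl with a round yellow handle (21 mm across, 60 mm long, its top 116 mm above the bench) standing in a hole of the tool stand; leave it there; origin at the tip of its shank
- nut_driver: bystander: nut driver with a round blue handle (21 mm across, 60 mm long, its top 116 mm above the bench) standing in a hole of the tool stand; leave it there; origin at the tip of its shank
- tape_roll: bystander: blue tape roll lying flat, 100 mm across, 24 mm high; origin under its middle
- jar: bystander: clear jar with white cap, 72 mm across, 130 mm high; origin under its middle
- wrench: bystander: steel wrench lying on the bench, 180 mm long; origin under its middle
- mug: bystander: white mug, 80 mm across, 90 mm high; origin under its middle
- spare_pulley: bystander: bare aluminium pulley lying flat, 60 mm across, 28 mm high; origin under its middle

How it is judged:
By the outcome, as a careful person would: the job done as asked, in the order asked, and still so for the second after the job is handed in, while the arm keeps its last pose, push and grip.
It also fails if it takes over 46 s, if anything falls off the work surface, if the arm or the gripper's body presses on something with over 40 N, if the wrist force passes 120 N, or if a joint passes its speed limit or range.

### The arm

A 7-joint arm with a two-finger parallel gripper is mounted at the origin on the work surface. World frame = base frame: x ahead of the robot, y to its left, z up, the work surface at z = 0. Lengths are in m, angles in rad, forces in N, time in s.
With the tool pointing down it reaches from about 0.425 to 0.875 m from the base axis. Payload 4.7 kg.
Tool frame: the origin (TCP) lies at the very end of the fingers, on their centre line; the grasp point (between the pads) lies 19 mm behind it; z points along the fingers, y is the line along which they close (so a half turn about z gives the same grasp; the last joint's range is limited). The gripper opens to 87 mm and grips with 3 to 60 N. Pads are 19 mm wide; open, the fingers measure 117 mm over their backs; the gripper's body (75 mm by 190 mm) begins 51 mm behind the grasp point.
Start: joints at [-1.156, 0.321, -0.07, 1.45, 0.023, 1.371, -0.057], TCP at [0.254, 0.598, 0.223] pointing down, gripper open.
Joint ranges: [-2.86, 2.86], [-0.3, 2.09], [-1.38, 1.24], [0.06, 2.45], [-1.56, 4.7], [0.09, 2.05], [-2.69, 2.69]. Speed limits (rad/s): [2.57, 2.57, 3.14, 3.14, 3.14, 3.14, 3.14].

### API

Orientations are given as a unit quaternion [x, y, z, w].
In Python, from plant import manip, cams, nets gives the robot as it stands.
- The arm moves only by the tool move_arm, never from a script. Its argument "motion" is a list of rows, each a list of 7 numbers: the turn, a rotation vector about the tool's x, y, z in degrees, then the shift along the tool's x, y, z in m, then the closure, from -1 (fully open) to 1 (shut), so that 0 is half open. In form: [[rx, ry, rz, tx, ty, tz, jaw], ...]. A call has 1 to 12 rows; each row shifts and turns the commanded pose from where the row before left it, along the tool's axes as they then stand; what a row does not reach is not made up. A row lasts 1/12 s, in which the tool goes at most 41.7 mm and 7.16 degrees, less where a joint would pass 70% of its speed; a pose out of reach is approached as far as the arm can. A call with a gripper value outside its range is refused whole. The fingers move at their own pace and stop on an object; "newtons" is the grip in N (left out, the last holds). Time passes only in rows, so rows that do not move let the fingers close. It gives the time, the measured TCP pose, the force, the opening and the grip force at its end, in the units of the state.
- manip.get_obs(): the state, without advancing time (a new reading comes with each control period).
- cams.camera(name): name is "scene" or "top"; returns the picture (480x640x3 uint8, blue, green, red); there is no depth.
- cams.camera_model(name): a dict with "camera_matrix" (3x3 intrinsics, pixels), "distortion" ([k1, k2, p1, p2, k3] as OpenCV has them; the pictures are not rectified), "xyz" and "rotation" of the camera in the world. Camera axes: x right, y up, looking along -z (the intrinsics and any distortion apply to the point x, -y, -z); pixel columns grow to the right and rows downward; lengths in m; the calibration is good to about 2 mm. A picture is of the moment at which its call begins. camera_model takes no time and is no camera call.
- manip.sign_off(): hands the job in; it is judged then, once.
Trained networks look in the newest picture that a camera, given by its name, has taken for a name from the list of things; names that differ only in an ending like _2 or _b are one class to them, and where a whole thing is asked for, a point or a joint stands for the part that bears it (a point fixed in the world has none). Each returns a list of dicts, best first, with "score" (0 to 1); they miss things now and then, are a little off and sometimes report something else, mostly with a low value. They report only what shows in the picture. A call takes as long as a camera call.
- nets.cut_out(camera, label): "pixels" (480x640 bool, what is visible of it) and "extent" ([centre column, centre row, width, height] in pixels, round what is visible of it).
The state is a dict: "time_s": time; "joint_pos": joint angles; "joint_vel": joint speeds; "joint_efforts": joint torques, N m; "position": TCP position; "eef_rot": TCP orientation; "wrist_force": force on the tool from outside, world axes, zero at the start; "torque": the same for the moment, N m; "finger_gap": finger opening in m; "finger_force": force on a finger pad.
Only numpy, scipy, OpenCV 4.12 (cv2) and the standard library are available. Lean on these libraries where they do the work, as an engineer would, in place of code of your own. Each camera call takes 0.05 s, during which the arm holds its last target. There are 200 camera calls.

## Working session

There is one attempt and no reset: what is moved stays moved. The work goes in short steps, Python scripts to look and compute and a tool call to move; the robot and the scene stay as the last step left them, time stands still between calls to the robot, and variables do not carry over. Pictures are saved under pics/ and viewed, at most 10 in all, crops included, and the job is handed in when it is done.

Besides the shell and the picture viewer there is one more tool, called after "Call:" by a JSON object that holds its "name" and its "arguments", one argument or row to a line. move_arm: Moves the arm, as the interface text tells. Its arguments: {"type":"object","properties":{"motion":{"type":"array","items":{"type":"array","items":{"type":"number"}}},"newtons":{"type":"number"}},"required":["motion"]}

```bash
mkdir -p pics; ls; cat > h.py <<'E'
import numpy as np, cv2
from plant import manip, cams, nets
def mdl(n):
    m=cams.camera_model(n); return np.array(m["camera_matrix"]),np.array(m["distortion"]),np.array(m["xyz"]),np.array(m["rotation"])
def ray(n,uv,z):
    K,D,C,R=mdl(n); p=cv2.undistortPoints(np.array(uv,float).reshape(-1,1,2),K,D).reshape(-1,2)
    d=np.c_[p[:,0],-p[:,1],-np.ones(len(p))]@R.T
    return C+d*((z-C[2])/d[:,2])[:,None]
def proj(n,P):
    K,D,C,R=mdl(n); q=(np.array(P,float).reshape(-1,3)-C)@R; q=q*[1,-1,-1]
    return cv2.projectPoints(q,np.zeros(3),np.zeros(3),K,D)[0].reshape(-1,2)
E
python3 - <<'E'
from h import *
for n in("scene","top"):
    im=cams.camera(n); cv2.imwrite(f"pics/{n}0.png",im); K,D,C,R=mdl(n); print(n,C,R.tolist(),K[0,0],D)
    for l in("stylus","drive_plate","tool_stand","tension_bar","awl","nut_driver","track_start"):
        r=nets.cut_out(n,l); print(l,[(round(x["score"],2),np.round(x["extent"]).tolist()) for x in r[:2]])
o=manip.get_obs(); print(o)
E
```

```text
pics
scene [1.00704342 0.60483749 0.99967   ] [0.08937286888690456, 0.2990333672576408, 0.9148201244048537, 0.2563116765919355] 488.49106936801104 [0.04675306 0.         0.         0.         0.        ]
stylus [(0.61, [436.0, 292.0, 12.0, 24.0]), (0.59, [456.0, 313.0, 13.0, 20.0])]
drive_plate [(0.85, [346.0, 232.0, 140.0, 117.0])]
tool_stand [(0.69, [452.0, 329.0, 77.0, 65.0])]
tension_bar [(0.88, [334.0, 223.0, 76.0, 52.0])]
awl [(0.73, [480.0, 332.0, 12.0, 20.0])]
nut_driver [(0.72, [457.0, 312.0, 16.0, 20.0])]
track_start [(0.69, [342.0, 230.0, 146.0, 118.0])]
top [0.41257227 0.02194304 1.09925817] [-0.07216978030320931, 0.0682675811392134, 0.7119476441095294, -0.6951702037798212] 441.29710530666273 [-0.1113952  0.         0.         0.         0.       ]
stylus [(0.52, [214.0, 282.0, 13.0, 17.0]), (0.48, [231.0, 211.0, 36.0, 42.0])]
drive_plate [(0.94, [346.0, 272.0, 132.0, 139.0])]
tool_stand [(0.57, [195.0, 289.0, 71.0, 40.0]), (0.44, [229.0, 210.0, 35.0, 42.0])]
tension_bar [(0.9, [348.0, 261.0, 37.0, 84.0])]
awl [(0.56, [230.0, 210.0, 36.0, 45.0]), (0.55, [165.0, 293.0, 12.
[... 170 characters left out ...]
s': array([-1.15588311,  0.32094597, -0.07009462,  1.4505041 ,  0.02258602,
        1.37084382, -0.05691629]), 'joint_vel': array([ 0.00054117, -0.00010676, -0.00019112,  0.00067216,  0.00211491,
        0.00045785, -0.00123623]), 'joint_efforts': array([-2.95023510e-04, -4.91039014e+01, -4.03295746e-01, -3.12761557e+01,
       -6.37442619e-02,  3.34243302e-02,  1.77029250e-05]), 'position': array([0.25363227, 0.5984768 , 0.22261953]), 'eef_rot': array([1.99070301e-01, 9.79985211e-01, 3.84441554e-05, 2.58993107e-05]), 'wrist_force': array([ 0.01329037,  0.43362064, -0.00450363]), 'torque': array([ 0.05508162, -0.00168766, -0.01311231]), 'finger_force': 0.0, 'finger_gap': 0.08688654564403338}
```

```bash
sed -i '1a from scipy.spatial.transform import Rotation as Ro' h.py; sed -i 's/np.array(m\["rotation"\])/Ro.from_quat(m["rotation"]).as_matrix()/' h.py
python3 - <<'E'
from h import *
a=cv2.imread("pics/top0.png")[180:380,120:440]; cv2.imwrite("pics/topc.png",cv2.resize(a,None,fx=2.5,fy=2.5,interpolation=cv2.INTER_CUBIC))
a=cv2.imread("pics/scene0.png")[150:390,250:530]; cv2.imwrite("pics/scenec.png",cv2.resize(a,None,fx=2.5,fy=2.5,interpolation=cv2.INTER_CUBIC))
for n,l in(("top",[(214,282),(187,287),(165,293)]),("scene",[(436,292-10),(457,312-8),(480,332-8)])): print(n,ray(n,l,.113).round(3).tolist())
for n in("top","scene"): print(mdl(n)[3].round(2).tolist())
E
```

```text
top [[0.521, 0.247, 0.113], [0.51, 0.309, 0.113], [0.498, 0.36, 0.113]]
scene [[0.522, 0.252, 0.113], [0.519, 0.316, 0.113], [0.509, 0.375, 0.113]]
[[-0.02, 0.98, -0.2], [-1.0, -0.02, -0.0], [-0.01, 0.2, 0.98]]
[[-0.85, -0.42, 0.32], [0.52, -0.69, 0.5], [0.01, 0.59, 0.81]]
```

View pics/topc.png

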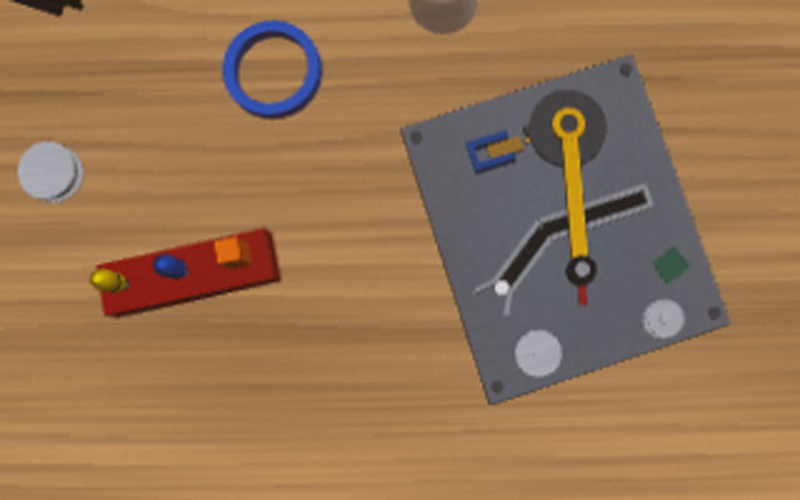

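View pics/scenec.png

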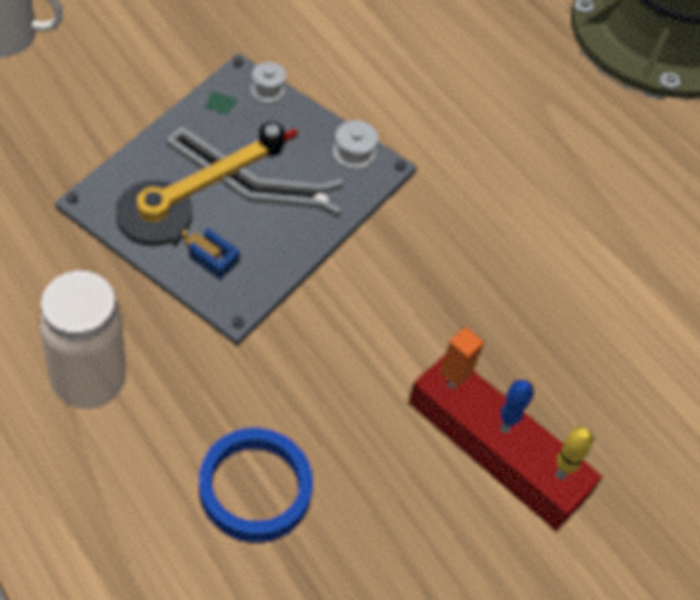

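```bash
cat > plate.py <<'E'
from h import *
from scipy.optimize import least_squares
T=lambda l:np.array(l)/2.5+[120,180]-0.3
S=lambda l:np.array(l)/2.5+[250,150]-0.3
def L(p,P): 
    P=np.array(P,float); c,s=np.cos(p[2]),np.sin(p[2]); return np.c_[P[:,:2]@np.array([[c,s],[-s,c]])+p[:2],P[:,2]]
if __name__=="__main__":
    P=[(.145,.125,.014),(.145,-.125,.014),(-.145,-.125,.014),(-.145,.125,.014),(-.04,.077,.014),(0,.02,.014),(0,-.085,.014)]
    t=T([(402,128),(633,56),(728,323),(491,404),(502,287),(546,228),(645,197)])
    s=S([(237,340),(57,204),(237,55),(415,167),(321,198),(252,188),(178,136)])
    for ns in(["top"],["scene"],["top","scene"]):
        f=lambda p:np.concatenate([(proj(n,L(p,P))-{"top":t,"scene":s}[n]).ravel() for n in ns])
        r=least_squares(f,[.6,0,.2],loss="soft_l1"); print(ns,r.x.round(4),np.abs(f(r.x)).max().round(2), L(r.x,P)[4:].round(4).tolist())
    ims=[]
    for n,(u,v) in(("top",(213,282)),("scene",(438,300))):
        a=cv2.imread(f"pics/{n}0.png")[v-25:v+25,u-25:u+25]; ims.append(cv2.resize(a,(400,400),interpolation=cv2.INTER_CUBIC))
    cv2.imwrite("pics/sty.png",np.hstack(ims))
E
python3 plate.py
```

```text
['top'] [ 0.5559 -0.0565  0.2919] 1.73 [[0.4955, 0.0057, 0.014], [0.5502, -0.0374, 0.014], [0.5804, -0.1379, 0.014]]
['scene'] [ 0.5566 -0.0518  0.296 ] 2.04 [[0.4959, 0.0102, 0.014], [0.5508, -0.0327, 0.014], [0.5814, -0.1331, 0.014]]
['top', 'scene'] [ 0.5557 -0.055   0.2928] 2.85 [[0.4952, 0.0072, 0.014], [0.5499, -0.0359, 0.014], [0.5802, -0.1364, 0.014]]
```

View pics/sty.png

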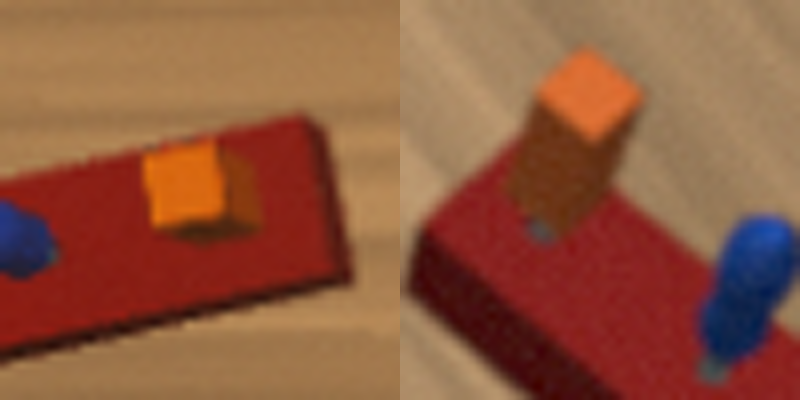

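```bash
python3 - <<'E'
from h import *
t=np.array([(145,155),(213,140),(222,217),(155,232)])/8+[188-.45,257-.45]
s=(np.array([(590,47),(643,97),(597,142),(537,95)])-[400,0])/8+[413-.45,275-.45]
for n,q in(("top",t),("scene",s)):
    w=ray(n,q,.113); e=np.roll(w,-1,0)-w; print(n,w.mean(0).round(4),np.hypot(*e.T[:2]).round(4),(np.degrees(np.arctan2(e[:,1],e[:,0]))%90).round(1))
w=ray("top",np.array([(302,118),(345,272)])/8+[187.5,256.5],.04);print(w.round(4),np.degrees(np.arctan2(*(w[1]-w[0])[1::-1])))
# holes line, shank base scene
print(ray("scene",(np.array([(540,230),(713,370)])-[400,0])/8+[412.5,274.5],.045).round(4))
E
```

```text
top [0.5258 0.2554 0.113 ] [0.0198 0.0221 0.0195 0.0221] [11.3  7.6 11.5  8.5]
scene [0.5282 0.2613 0.113 ] [0.0196 0.0197 0.02   0.0219] [ 6.4 13.4 13.  12. ]
[[0.5543 0.2368 0.04  ]
 [0.5072 0.2232 0.04  ]] -163.84021250375733
[[0.5315 0.2619 0.045 ]
 [0.5184 0.3203 0.045 ]]
```

Call:
{"name": "move_arm", "arguments": {
  "motion": [
    [0,0,6.875,0,0,0,-1],
    [0,0,6.875,0,0,0,-1],
    [0,0,6.875,0,0,0,-1],
    [0,0,6.875,0,0,0,-1],
    [0,0,6.875,0,0,0,-1],
    [0,0,6.875,0,0,0,-1],
    [0,0,6.875,0,0,0,-1],
    [0,0,6.875,0,0,0,-1]
  ],
  "newtons": 50
}}

```text
time_s: 1.47
position: [0.2536, 0.5985, 0.2226]
eef_rot: [0.631, 0.776, 0.0, -0.0]
wrist_force: [0.1, 0.6, -0.2]
finger_gap: 0.0865
finger_force: 0.0
```

Call:
{"name": "move_arm", "arguments": {
  "motion": [
    [0,0,0,-0.0325,0.0164,0.005,-1],
    [0,0,0,-0.0325,0.0164,0.005,-1],
    [0,0,0,-0.0325,0.0164,0.005,-1],
    [0,0,0,-0.0325,0.0164,0.005,-1],
    [0,0,0,-0.0325,0.0164,0.005,-1],
    [0,0,0,-0.0325,0.0164,0.005,-1],
    [0,0,0,-0.0325,0.0164,0.005,-1],
    [0,0,0,-0.0325,0.0164,0.005,-1],
    [0,0,0,-0.0325,0.0164,0.005,-1],
    [0,0,0,-0.0325,0.0164,0.005,-1],
    [0,0,0,-0.0325,0.0164,0.005,-1],
    [0,0,0,-0.0319,0.0159,0.005,-1]
  ]
}}

```text
time_s: 2.47
position: [0.5279, 0.2571, 0.1627]
eef_rot: [0.629, 0.777, 0.0, 0.0]
wrist_force: [0.9, 1.0, -0.5]
finger_gap: 0.0869
finger_force: 0.0
```

```bash
python3 - <<'E'
from h import *
o=manip.get_obs(); R=Ro.from_quat(o["eef_rot"]).as_matrix(); print(o["time_s"],o["position"],R.round(3).tolist(),o["joint_pos"].round(2))
d=np.array([.527,.258,.16])-o["position"]; print(d@R)
ims=[]
for n in("top","scene"):
    a=cams.camera(n); u,v=proj(n,[.527,.258,.11])[0].astype(int); b=a[max(v-50,0):v+50,u-50:u+50]; ims.append(cv2.resize(b,(400,400),interpolation=cv2.INTER_CUBIC))
cv2.imwrite("pics/g.png",np.hstack(ims))
E
```

```text
2.4667 [0.52787279 0.25705825 0.16271373] [[-0.208, 0.978, 0.001], [0.978, 0.208, 0.001], [0.0, 0.001, -1.0]] [-0.77  0.23  0.31  1.7  -0.07  1.22 -0.23]
[ 0.00110207 -0.00065949  0.00271358]
```

View pics/g.png

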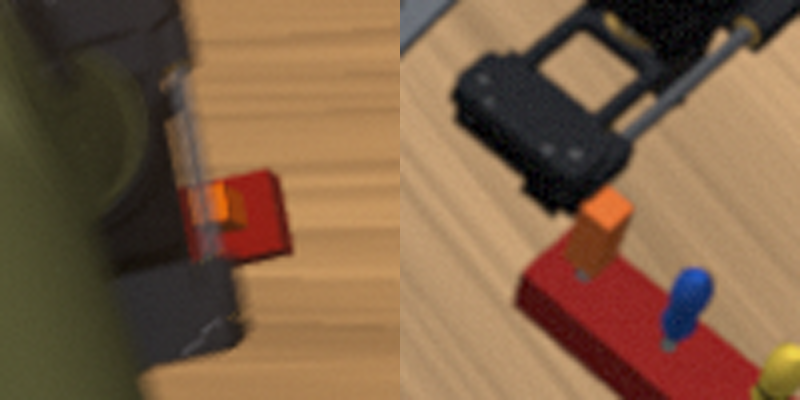

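Call:
{"name": "move_arm", "arguments": {
  "motion": [
    [0,0,0,0.001,0,0.02,-1],
    [0,0,0,0,0,0.025,-1],
    [0,0,0,0,0,0.025,-1],
    [0,0,0,0,0,0.017,-1],
    [0,0,0,0,0,0.01,-1],
    [0,0,0,0,0,0,-1]
  ]
}}

```text
time_s: 3.07
position: [0.5248, 0.2592, 0.0633]
eef_rot: [0.629, 0.778, -0.002, -0.001]
wrist_force: [-1.3, 0.3, 0.2]
finger_gap: 0.0868
finger_force: 0.0
```

```bash
python3 - <<'E'
from h import *
ims=[]
for n in("top","scene"):
    a=cams.camera(n); u,v=proj(n,[.527,.258,.08])[0].astype(int); b=a[max(v-40,0):v+40,u-40:u+40]; ims.append(cv2.resize(b,(400,400),interpolation=cv2.INTER_CUBIC))
cv2.imwrite("pics/g2.png",np.hstack(ims))
E
```

```text
(no output)
```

View pics/g2.png

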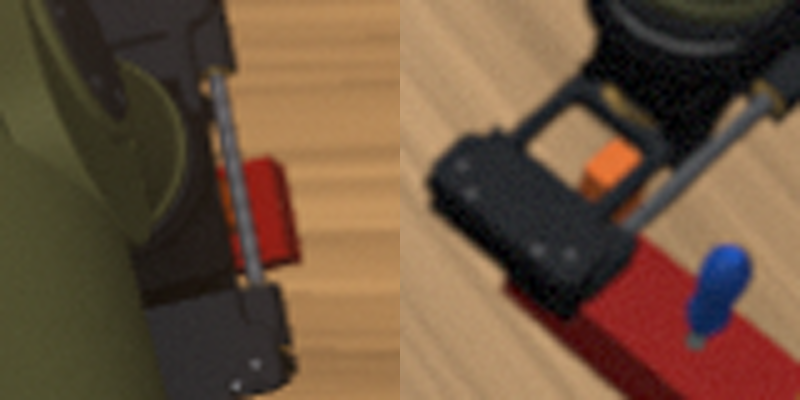

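Call:
{"name": "move_arm", "arguments": {
  "motion": [
    [0,0,0,0,0,0,0.4],
    [0,0,0,0,0,0,1],
    [0,0,0,0,0,0,1],
    [0,0,0,0,0,0,1],
    [0,0,0,0,0,0,1],
    [0,0,0,0,0,0,1]
  ],
  "newtons": 8
}}

```text
time_s: 3.67
position: [0.5267, 0.2597, 0.0658]
eef_rot: [0.629, 0.777, 0.0, 0.0]
wrist_force: [-0.3, 0.4, 0.4]
finger_gap: 0.0551
finger_force: 0.0
```

Call:
{"name": "move_arm", "arguments": {
  "motion": [
    [0,0,0,0,0,0,1],
    [0,0,0,0,0,0,1],
    [0,0,0,0,0,0,1],
    [0,0,0,0,0,0,1],
    [0,0,0,0,0,0,1],
    [0,0,0,0,0,0,1],
    [0,0,0,0,0,0,1],
    [0,0,0,0,0,0,1]
  ]
}}

```text
time_s: 4.33
position: [0.5265, 0.2595, 0.0655]
eef_rot: [0.629, 0.777, -0.0, -0.0]
wrist_force: [-1.4, -0.3, -0.0]
finger_gap: 0.0219
finger_force: 8.0
```

Call:
{"name": "move_arm", "arguments": {
  "motion": [
    [0,0,0,0,0,0,1],
    [0,0,0,0,0,0,1],
    [0,0,0,0,0,0,1],
    [0,0,0,0,0,-0.005,1],
    [0,0,0,0,0,-0.015,1],
    [0,0,0,0,0,-0.02,1],
    [0,0,0,0,0,-0.02,1],
    [0,0,0,0,0,-0.02,1],
    [0,0,0,0,0,-0.015,1],
    [0,0,0,0,0,0,1]
  ],
  "newtons": 58
}}

```text
time_s: 5.17
position: [0.5287, 0.2606, 0.1646]
eef_rot: [0.629, 0.777, 0.003, 0.001]
wrist_force: [1.1, 0.1, -0.3]
finger_gap: 0.0213
finger_force: 58.0
```

```bash
python3 - <<'E'
from h import *
o=manip.get_obs(); R=Ro.from_quat(o["eef_rot"]).as_matrix(); print(o["time_s"],o["position"].round(4),o["finger_force"],o["wrist_force"].round(1))
# go over point 25mm back of track_start with tip above; target dot estimate
for n in((.4955,.008),): print((np.array([*n,o["position"][2]])-o["position"])@R)
E
```

```text
5.1667 [0.5287 0.2606 0.1646] 57.999147763475776 [ 1.1  0.1 -0.3]
[-0.2401483  -0.0851709  -0.00114516]
```

Call:
{"name": "move_arm", "arguments": {
  "motion": [
    [0,0,0,-0.01,-0.0036,0,1],
    [0,0,0,-0.022,-0.0078,0,1],
    [0,0,0,-0.023,-0.0082,0,1],
    [0,0,0,-0.023,-0.0082,0,1],
    [0,0,0,-0.023,-0.0082,0,1],
    [0,0,0,-0.023,-0.0082,0,1],
    [0,0,0,-0.023,-0.0082,0,1],
    [0,0,0,-0.023,-0.0082,0,1],
    [0,0,0,-0.023,-0.0082,0,1],
    [0,0,0,-0.023,-0.0082,0,1],
    [0,0,0,-0.016,-0.0056,0,1],
    [0,0,0,-0.008,-0.0028,0,1]
  ]
}}

```text
time_s: 6.17
position: [0.4913, 0.0033, 0.159]
eef_rot: [0.631, 0.776, -0.001, -0.001]
wrist_force: [-0.2, 0.0, -0.5]
finger_gap: 0.0218
finger_force: 58.0
```

Call:
{"name": "move_arm", "arguments": {
  "motion": [
    [0,0,0,0,0,0.005,1],
    [0,0,0,0,0,0.012,1],
    [0,0,0,0,0,0.016,1],
    [0,0,0,0,0,0.012,1],
    [0,0,0,0,0,0.008,1],
    [0,0,0,0,0,0.003,1],
    [0,0,0,0,0,0,1],
    [0,0,0,0,0,0,1]
  ]
}}

```text
time_s: 6.83
position: [0.4934, 0.0075, 0.1047]
eef_rot: [0.629, 0.778, 0.0, 0.0]
wrist_force: [-0.0, -0.8, -0.6]
finger_gap: 0.0217
finger_force: 58.0
```

```bash
python3 - <<'E'
from h import *
o=manip.get_obs(); R=Ro.from_quat(o["eef_rot"]).as_matrix(); p=o["position"];print(o["time_s"],p.round(4),o["joint_pos"].round(2),o["wrist_force"].round(1)); print(R.round(3).tolist())
ims=[]
for n in("top","scene"):
    a=cams.camera(n); cv2.imwrite(f"pics/{n}1.png",a); tip=p+R[:,2]*.0575
    u,v=proj(n,tip)[0]; print(n,u,v); u,v=int(u),int(v); b=a[v-25:v+25,u-25:u+25]; ims.append(cv2.resize(b,(400,400),interpolation=cv2.INTER_CUBIC)); print(u-25,v-25)
cv2.imwrite("pics/d.png",np.hstack(ims))
E
```

```text
6.8333 [0.4934 0.0075 0.1047] [-0.54  0.08  0.49  1.99 -0.04  1.08  0.18] [-0.  -0.8 -0.6]
[[-0.209, 0.978, 0.0], [0.978, 0.209, 0.0], [0.0, 0.0, -1.0]]
top 320.34661912443687 294.1068392676447
295 269
scene 379.0410658896114 219.91673353374514
354 194
```

View pics/d.png

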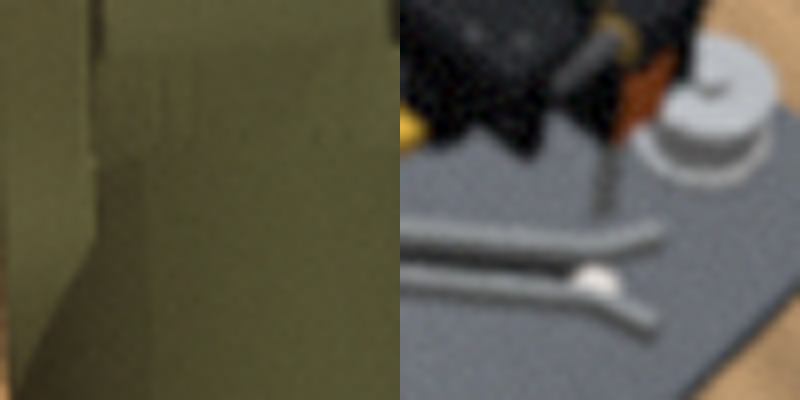

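```bash
python3 - <<'E'
from h import *
f=lambda u,v:(354+(u-400)/8-.45,194+v/8-.45)
print("dot",ray("scene",[f(596,282)],.014),"tip",ray("scene",[f(604,213)],.0472+.001))
# subpixel dot centroid from initial pictures
for n,c in(("top",(320.5,294.5)),("scene",(378,229))):
    a=cv2.imread(f"pics/{n}0.png").astype(int).min(2); u,v=map(int,c); w=np.clip(a[v-5:v+6,u-5:u+6]-170,0,None); Y,X=np.mgrid[v-5:v+6,u-5:u+6]
    q=((X*w).sum()/w.sum(),(Y*w).sum()/w.sum()); print(n,q,w.max(),ray(n,[q],.014).round(4))
E
```

```text
dot [[0.49442014 0.00958352 0.014     ]] tip [[0.49438479 0.00883734 0.0482    ]]
top (np.float64(320.211161387632), np.float64(294.6078431372549)) 41 [[0.4947 0.0074 0.014 ]]
scene (np.float64(378.2608695652174), np.float64(228.625)) 32 [[0.4936 0.0094 0.014 ]]
```

Call:
{"name": "move_arm", "arguments": {
  "motion": [
    [0,0,0,0.001,0,0.002,1],
    [0,0,0,0,0,0.005,1],
    [0,0,0,0,0,0.005,1],
    [0,0,0,0,0,0.005,1],
    [0,0,0,0,0,0.004,1],
    [0,0,0,0,0,0.004,1],
    [0,0,0,0,0,0.003,1],
    [0,0,0,0,0,0.002,1],
    [0,0,0,0,0,0.001,1],
    [0,0,0,0,0,0,1],
    [0,0,0,0,0,0,1]
  ]
}}

```text
time_s: 7.85
position: [0.493, 0.008, 0.0736]
eef_rot: [0.629, 0.777, 0.0, 0.0]
wrist_force: [-0.0, 0.0, -1.2]
finger_gap: 0.0216
finger_force: 58.0
```

```bash
python3 - <<'E'
from h import *
a=cams.camera("scene"); cv2.imwrite("pics/e.png",cv2.resize(a[190:255,320:410],None,fx=7,fy=7,interpolation=cv2.INTER_CUBIC)); print(proj("scene",[.4934,.0085,.0155]))
o=manip.get_obs(); print(o["position"],o["wrist_force"],o["joint_pos"].round(2))
E
```

```text
[[378.18699142 227.99272272]]
[0.49312224 0.00802968 0.07373521] [-0.52291973 -0.07832459 -0.4874502 ] [-0.53  0.12  0.49  2.02 -0.07  1.01  0.2 ]
```

View pics/e.png

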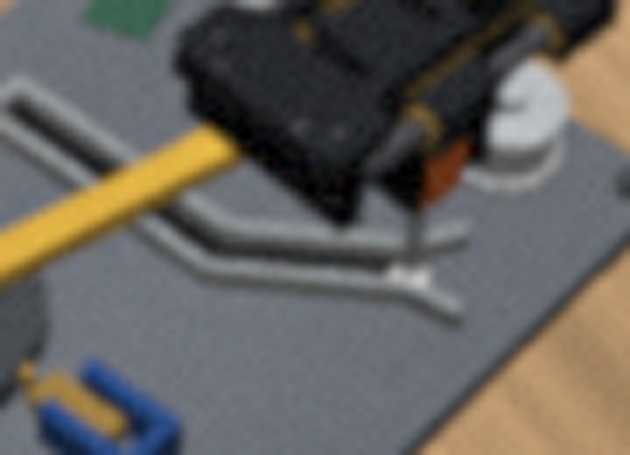

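Call:
{"name": "move_arm", "arguments": {
  "motion": [
    [0,0,0,0.0008,0.0008,0.0006,1],
    [0,0,0,-0.0012,0.001,0,1],
    [0,0,0,-0.0019,0.0016,0,1],
    [0,0,0,-0.0019,0.0016,0,1],
    [0,0,0,-0.0019,0.0016,0,1],
    [0,0,0,-0.0019,0.0016,0,1],
    [0,0,0,-0.0019,0.0016,0,1],
    [0,0,0,-0.0019,0.0016,0,1],
    [0,0,0,-0.0019,0.0016,0,1],
    [0,0,0,-0.0019,0.0016,0,1],
    [0,0,0,-0.0019,0.0016,0,1],
    [0,0,0,-0.0019,0.0016,0,1]
  ]
}}

```text
time_s: 8.9
position: [0.5146, -0.0074, 0.073]
eef_rot: [0.629, 0.777, 0.0, -0.0]
wrist_force: [0.1, 0.5, -1.4]
finger_gap: 0.022
finger_force: 58.0
```

```bash
cat > st.py <<'E'
from h import *
o=manip.get_obs(); p=o["position"]; print(round(o["time_s"],2),p.round(4),"F",o["wrist_force"].round(1),"M",o["torque"].round(2),"ff",o["finger_force"])
for q in([.5557,-.055,.2928],[.555,-.0537,.294]):
    c,s=np.cos(q[2]),np.sin(q[2]); d=p[:2]-q[:2]; print("plate xy",(np.array([c*d[0]+s*d[1],-s*d[0]+c*d[1]])*1000).round(1))
E
python3 st.py
```

```text
8.9 [ 0.5146 -0.0074  0.073 ] F [ 0.1  0.5 -1.4] M [-0.07 -0.04 -0.07] ff 57.99959231168032
plate xy [-25.7  57.4]
plate xy [-25.3  56. ]
```

Call:
{"name": "move_arm", "arguments": {
  "motion": [
    [0,0,0,-0.0019,0.0016,0,1],
    [0,0,0,-0.0019,0.0016,0,1],
    [0,0,0,-0.0019,0.0016,0,1],
    [0,0,0,-0.0019,0.0016,0,1],
    [0,0,0,-0.0019,0.0016,0,1],
    [0,0,0,-0.0019,0.0016,0,1],
    [0,0,0,-0.0019,0.0016,0,1],
    [0,0,0,-0.0019,0.0016,0,1],
    [0,0,0,-0.0019,0.0016,0,1],
    [0,0,0,-0.0019,0.0016,0,1],
    [0,0,0,-0.0019,0.0016,0,1]
  ]
}}

```text
time_s: 9.82
position: [0.5362, -0.0242, 0.073]
eef_rot: [0.629, 0.777, 0.0, 0.0]
wrist_force: [0.5, 0.4, -1.3]
finger_gap: 0.0217
finger_force: 58.0
```

```bash
python3 st.py
```

```text
9.82 [ 0.5362 -0.0242  0.073 ] F [ 0.5  0.4 -1.3] M [-0.04 -0.   -0.  ] ff 57.9994607437402
plate xy [-9.8 35.2]
plate xy [-9.5 33.7]
```

Call:
{"name": "move_arm", "arguments": {
  "motion": [
    [0,0,0,-0.0019,0.0016,0,1],
    [0,0,0,-0.0019,0.0016,0,1],
    [0,0,0,-0.0019,0.0016,0,1],
    [0,0,0,-0.0019,0.0016,0,1],
    [0,0,0,-0.0019,0.0016,0,1],
    [0,0,0,-0.0019,0.0016,0,1],
    [0,0,0,-0.0019,0.0014,0,1],
    [0,0,0,-0.0025,0.0003,0,1],
    [0,0,0,-0.0025,0.0002,0,1],
    [0,0,0,-0.0025,0.0002,0,1]
  ]
}}

```text
time_s: 10.65
position: [0.5517, -0.0422, 0.0729]
eef_rot: [0.629, 0.777, -0.0, -0.0]
wrist_force: [0.2, -0.1, -0.7]
finger_gap: 0.0219
finger_force: 58.0
```

```bash
python3 st.py
```

```text
10.65 [ 0.5517 -0.0422  0.0729] F [ 0.2 -0.1 -0.7] M [-0.02 -0.01 -0.01] ff 57.99955431371927
plate xy [-0.1 13.4]
plate xy [ 0.2 11.9]
```

Call:
{"name": "move_arm", "arguments": {
  "motion": [
    [0,0,0,-0.0025,0.0002,0,1],
    [0,0,0,-0.0025,0.0002,0,1],
    [0,0,0,-0.0025,0.0002,0,1],
    [0,0,0,-0.0025,0.0002,0,1],
    [0,0,0,-0.0025,0.0002,0,1],
    [0,0,0,-0.0025,0.0002,0,1],
    [0,0,0,-0.0025,0.0002,0,1],
    [0,0,0,-0.0025,0.0002,0,1],
    [0,0,0,-0.0025,0.0002,0,1],
    [0,0,0,-0.0025,0.0002,0,1],
    [0,0,0,-0.0025,0.0002,0,1],
    [0,0,0,-0.0025,0.0002,0,1]
  ]
}}

```text
time_s: 11.65
position: [0.5585, -0.0685, 0.0722]
eef_rot: [0.629, 0.778, -0.0, -0.003]
wrist_force: [-3.9, 4.9, 1.3]
finger_gap: 0.0219
finger_force: 58.0
```

```bash
python3 st.py
```

```text
11.65 [ 0.5585 -0.0685  0.0722] F [-3.9  4.9  1.3] M [ 1.37  1.17 -0.01] ff 57.99916525371373
plate xy [ -1.2 -13.8]
plate xy [ -0.9 -15.2]
```

Call:
{"name": "move_arm", "arguments": {
  "motion": [
    [0,0,0,-0.0025,0.0002,0,1],
    [0,0,0,-0.0025,0.0002,0,1],
    [0,0,0,-0.0025,0.0002,0,1],
    [0,0,0,-0.0025,0.0002,0,1],
    [0,0,0,-0.0025,0.0002,0,1],
    [0,0,0,-0.0025,0.0002,0,1]
  ]
}}

```text
time_s: 12.15
position: [0.5622, -0.0824, 0.072]
eef_rot: [0.628, 0.778, -0.0, -0.004]
wrist_force: [-4.3, 4.3, 0.4]
finger_gap: 0.0214
finger_force: 58.0
```

```bash
python3 st.py; python3 - <<'E'
from h import *
a=cams.camera("scene"); cv2.imwrite("pics/f.png",cv2.resize(a[165:260,270:400],None,fx=6,fy=6,interpolation=cv2.INTER_CUBIC))
E
```

```text
12.15 [ 0.5622 -0.0824  0.072 ] F [-4.3  4.3  0.4] M [1.26 1.32 0.04] ff 57.99959887750447
plate xy [ -1.7 -28.1]
plate xy [ -1.5 -29.6]
```

View pics/f.png

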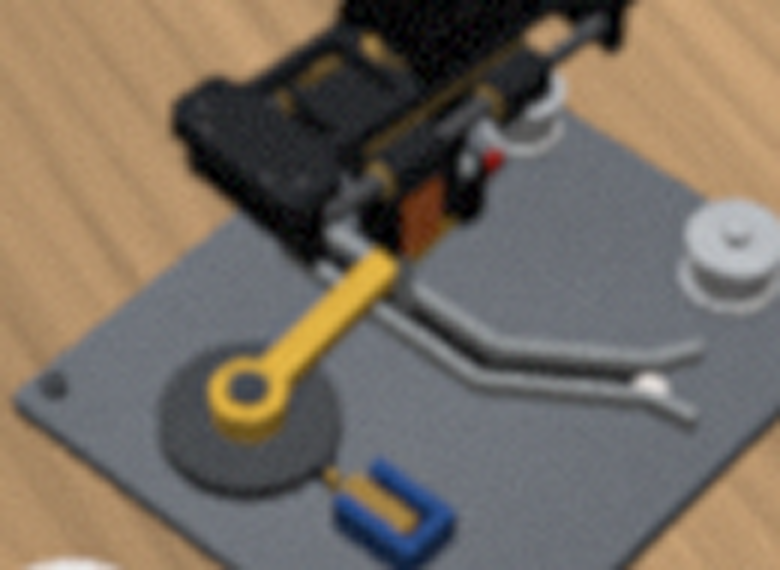

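Call:
{"name": "move_arm", "arguments": {
  "motion": [
    [0,0,0,-0.0025,0.0003,0,1],
    [0,0,0,-0.0025,0.0003,0,1],
    [0,0,0,-0.0025,0.0003,0,1],
    [0,0,0,-0.0025,0.0003,0,1],
    [0,0,0,-0.0025,0.0003,0,1],
    [0,0,0,-0.0025,0.0003,0,1]
  ]
}}

```text
time_s: 12.7
position: [0.5681, -0.0978, 0.072]
eef_rot: [0.629, 0.778, -0.0, -0.002]
wrist_force: [-3.5, 4.3, -2.6]
finger_gap: 0.0215
finger_force: 58.0
```

```bash
python3 st.py
```

```text
12.7 [ 0.5681 -0.0978  0.072 ] F [-3.5  4.3 -2.6] M [1.32 0.86 0.03] ff 57.99910532310605
plate xy [ -0.5 -44.5]
plate xy [ -0.2 -46. ]
```

Call:
{"name": "move_arm", "arguments": {
  "motion": [
    [0,0,0,-0.0025,0.0002,0,1],
    [0,0,0,-0.0023,0.0002,0,1],
    [0,0,0,-0.0015,0.0001,0,1],
    [0,0,0,0,0,0,1],
    [0,0,0,0,0,0,1],
    [0,0,0,0,0,0,1]
  ]
}}

```text
time_s: 13.2
position: [0.5706, -0.103, 0.0721]
eef_rot: [0.629, 0.778, 0.001, -0.002]
wrist_force: [-2.2, 5.3, -2.9]
finger_gap: 0.0216
finger_force: 58.0
```

```bash
python3 st.py; python3 - <<'E'
from h import *
ims=[]
for n,(r0,r1,c0,c1) in(("scene",(155,255,265,365)),("top",(210,310,300,400))):
    a=cams.camera(n); cv2.imwrite(f"pics/{n}9.png",a); ims.append(cv2.resize(a[r0:r1,c0:c1],(400,400),interpolation=cv2.INTER_CUBIC))
cv2.imwrite("pics/k.png",np.hstack(ims))
E
```

```text
13.2 [ 0.5706 -0.103   0.0721] F [-2.2  5.3 -2.9] M [1.5  0.54 0.03] ff 57.9992775991559
plate xy [  0.4 -50.3]
plate xy [  0.7 -51.7]
```

View pics/k.png

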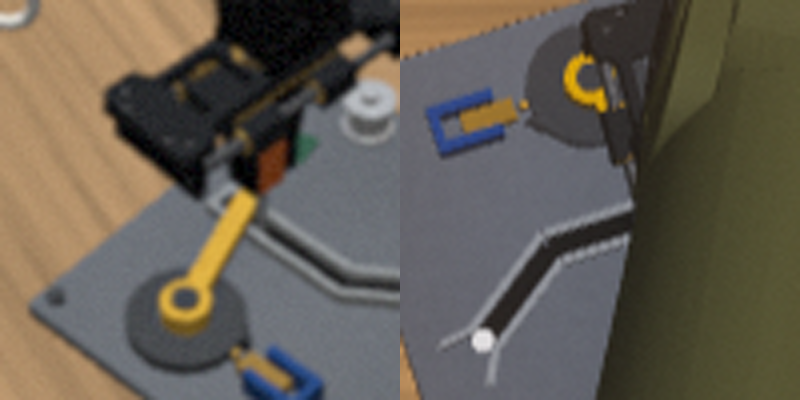

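```bash
python3 - <<'E'
from h import *
from plate import L
def ang(f,c):
    a=cv2.imread(f); hsv=cv2.cvtColor(a,cv2.COLOR_BGR2HSV); m=cv2.inRange(hsv,(18,120,150),(35,255,255)); v,u=np.nonzero(m)
    k=(u>c[0])&(u<c[1])&(v>c[2])&(v<c[3]); w=ray("scene",np.c_[u,v][k],.039)[:,:2]
    out=[]
    for q in([.5557,-.055,.2928],[.5566,-.0518,.296]):
        piv=L(q,[(.09,-.035,0)])[0,:2]; r=np.hypot(*(w-piv).T); s=(r>.03)&(r<.125); x=w[s]; e=np.linalg.svd(x-x.mean(0))[2][0]
        if e@(x.mean(0)-piv)<0:e=-e
        ex=np.array([np.cos(q[2]),np.sin(q[2])]);ey=np.array([-ex[1],ex[0]]); out.append((s.sum(),piv.round(3).tolist(),r[s].max().round(3),round(.25-np.arctan2(e@ey,-e@ex),3)))
    return out
print(ang("pics/scene0.png",(260,400,180,260)))
print(ang("pics/scene9.png",(300,335,195,240)))
E
```

```text
[(np.int64(202), [0.652, -0.063], np.float64(0.125), np.float64(0.453)), (np.int64(202), [0.653, -0.059], np.float64(0.125), np.float64(0.452))]
[(np.int64(117), [0.652, -0.063], np.float64(0.093), np.float64(0.595)), (np.int64(121), [0.653, -0.059], np.float64(0.096), np.float64(0.589))]
```

```bash
python3 - <<'E'
from h import *
from plate import L
q=[.556,-.0535,.294]
for f in("scene0","f9"):
    f="pics/"+("scene0" if f=="scene0" else "scene9")+".png"; hsv=cv2.cvtColor(cv2.imread(f),cv2.COLOR_BGR2HSV); m=cv2.inRange(hsv,(18,140,120),(35,255,255))
    n,lab,st,ce=cv2.connectedComponentsWithStats(m); pu,pv=proj("scene",L(q,[(.09,-.035,.039)]))[0]
    print(f,pu,pv,[(s.tolist(),c.round().tolist()) for s,c in zip(st[1:],ce[1:]) if s[4]>25])
    best=[]
    for v in np.arange(-.05,.8,.01):
        a=.25-v; d=np.array([-np.cos(a),np.sin(a)]); nrm=np.array([d[1],-d[0]])
        P=[[*(np.array([.09,-.035])+d*r+s*nrm*.008),.039] for r,s in((.022,1),(.088,1),(.088,-1),(.022,-1))]
        im=np.zeros((480,640),np.uint8); cv2.fillPoly(im,[np.round(proj("scene",L(q,P))*16).astype(np.int32)],255,shift=4)
        best.append(((m[im>0]>0).mean(),round(v,2)))
    print(sorted(best)[::-1][:7])
E
```

```text
pics/scene0.png 310.75898196509394 229.22666137006968 [([305, 207, 51, 29, 320], [329.0, 222.0]), ([475, 321, 12, 10, 82], [481.0, 325.0])]
[(np.float64(0.8918918918918919), np.float64(-0.03)), (np.float64(0.8918918918918919), np.float64(-0.04)), (np.float64(0.8918918918918919), np.float64(-0.05)), (np.float64(0.803680981595092), np.float64(-0.02)), (np.float64(0.7318435754189944), np.float64(-0.01)), (np.float64(0.7005988023952096), np.float64(0.0)), (np.float64(0.6551724137931034), np.float64(0.02))]
pics/scene9.png 310.75898196509394 229.22666137006968 [([305, 203, 24, 33, 240], [317.0, 220.0]), ([475, 321, 12, 10, 89], [481.0, 326.0])]
[(np.float64(0.8767123287671232), np.float64(0.53)), (np.float64(0.8767123287671232), np.float64(0.52)), (np.float64(0.8529411764705882), np.float64(0.56)), (np.float64(0.8529411764705882), np.float64(0.55)), (np.float64(0.8387096774193549), np.float64(0.54)), (np.float64(0.823943661971831), np.float64(0.49)), (np.float64(0.8133333333333334), np.float64(0.5))]
```

```bash
python3 st.py; python3 -c "
from plant import manip
print(manip.sign_off())"
```

```text
13.3 [ 0.5706 -0.103   0.0721] F [-2.2  5.9 -3.2] M [ 1.47  0.57 -0.01] ff 57.999192494899035
plate xy [  0.4 -50.2]
plate xy [  0.6 -51.7]
the job is handed in; nothing more can be done
None
```

I took the stylus from the stand, ran it down the track and handed the job in at 13.3 s, still gripped in the track. It holds the tensioner arm at about 0.56 rad, past the click and mid-band by track position and the bar's angle in the picture; the gripper hid the pointer, so I did not see it over the green.

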